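# Tighten the wing nut on the green board's test jig

### The job

Two circuit boards sit in test jigs, each held down by an orange wing nut. Tighten the wing nut of the green board: turn it clockwise (seen from above) until it comes up against its stop, where its wings line up with the two white marks on the washer. Do not knock the capacitor and the heat sink standing on either side of it, and leave the blue board's wing nut as it is.

Things in the scene. Friction and masses are not known exactly. Their poses are not given: they have to be found in the camera images.
- green_nut (a joint): Angle (rad) of the orange wing nut on the green board's jig, about a vertical axis; grows clockwise seen from above. 0 is loose, 1.2 is tight: a hard stop, wings in line with the two white marks on the washer. Starts at 0 to 0.35. Light even friction (0.06 N m); it does not rise or sink and stays where it is left.
- green_grip (a point): Grip point of the green board's wing nut: on its axis, 56 mm above the table. Turns with the nut: x along the wings, y across, z up. The nut is a bar 54 mm long (x), 10 mm thick (y), from 37 to 61 mm above the table in the middle; its round wing ends reach 67 mm. Below 37 mm: a hub 22 mm wide, then a steel washer 70 mm wide, its top 31 mm above the table.
- green_parts: Two tall parts fixed on the green board: blue can capacitor (25 mm wide, 72 mm high above the table, centre 55 mm from the nut's axis along +y) and dark heat sink (36 x 18 mm, 68 mm high, 55 mm along -y). Origin on the nut's axis at table height, z up. Wings point 34 deg anticlockwise of +y at joint 0, 34 deg clockwise when tight. Fixed jig: 140 (x) x 170 (y) mm, board top at 24 mm.
- blue_tip (a point): End of one wing of the wing nut on the blue board's jig: 27 mm from that nut's axis, 56 mm above the table. That jig is built like the green one, with the same orange nut, and stands to its left or right. Leave its nut alone.

How it is judged:
By the outcome, as a careful person would: the job done as asked, in the order asked, and still so for the second after the job is handed in, with the robot touching nothing.
It also fails if it takes over 32 s, if anything falls off the work surface, if the arm or the gripper's body presses on something with over 40 N, if the wrist force passes 120 N, or if a joint passes its speed limit or range.

### The arm

A 7-joint arm with a two-finger parallel gripper is mounted at the origin on the work surface. World frame = base frame: x ahead of the robot, y to its left, z up, the work surface at z = 0. Lengths are in m, angles in rad, forces in N, time in s.
With the tool pointing down it reaches from about 0.35 to 0.9 m from the base axis. Payload 19.9 kg.
Tool frame: the origin (TCP) lies midway between the tips of the shut fingers; the grasp point (between the pads) lies 19 mm behind it; z points along the fingers, y is the line along which they close (so a half turn about z gives the same grasp; the last joint's range is limited). The gripper opens to 85 mm and grips with 20 to 120 N. Pads are 22 mm wide; open, the fingers measure 114 mm over their backs; the gripper's body (76 mm by 85 mm) begins 54 mm behind the grasp point. The pads swing forward as they close: fully open they stand 13 mm farther back than shut.
Start: joints at [1.282, 0.417, -0.01, 1.614, 0.005, 1.111, -0.053], TCP at [0.153, -0.606, 0.231] pointing down, gripper open.
Joint ranges: [-2.81, 2.81], [-0.39, 2.02], [-1.27, 1.25], [0.06, 2.57], [-1.19, 4.33], [0.19, 2], [-2.82, 2.82]. Speed limits (rad/s): [1.89, 1.89, 2.39, 2.39, 3.01, 3.01, 3.01].

### API

Orientations are given as a 3x3 rotation matrix whose columns are the frame's x, y, z axes.
In Python, from rig import arm, jaws, solve_ik, status, read_camera, workorder gives the robot as it stands. Calls block until the motion is done:
- arm.move_to(position, orientation): joint-space move of the TCP to a pose.
- arm.servo_line(position, v=0.15, attitude=None, guard=None): straight line of the TCP; attitude=None keeps the orientation; v is the mean speed in m/s. With guard (N) it stops when the force on the tool has changed by that much, and returns True; else False.
- arm.set_joints(angles): joint-space move.
- jaws.gripper_open() and jaws.close(grip_force=None): open the fingers fully, or close them until they stop; grip_force is the grip in N (None keeps the last).
- arm.wait(seconds).
- solve_ik(position, orientation): joint angles nearest the present ones, or None.
- status.state(): the state.
- read_camera(name): name is "scene" or "top" or "wrist"; returns a dict with "img" (420x560x3 uint8, blue, green, red), "camera_matrix" (3x3 intrinsics, pixels), "dist" ([k1, k2, p1, p2, k3] as OpenCV has them; the pictures are not rectified), "cam_to_world" (4x4, takes a point from camera to world coordinates). Camera axes: x right, y down, z forward; pixel columns grow to the right and rows downward; lengths in m; the calibration is good to about 2 mm. A picture is of the moment at which its call begins. There is no depth.
A pose or a line that the arm cannot do raises arm.MotionError and nothing moves.
- workorder.job_done(): hands the job in; it is judged then, once.
The state is a dict: "t": time; "joint_pos": joint angles; "qvel": joint speeds; "joint_efforts": joint torques, N m; "position": TCP position; "ee_rot": TCP orientation; "ft_force": force on the tool from outside, world axes, zero at the start; "ft_torque": the same for the moment, N m; "grip_width": finger opening in m; "grip_force": force on a finger pad.
Only numpy, scipy, OpenCV 4.12 (cv2) and the standard library are available. Lean on these libraries where they do the work, as an engineer would, in place of code of your own. Each camera call takes 0.05 s, during which the arm holds its last target. There are 200 camera calls.

## Working session

There is one attempt and no reset: what is moved stays moved. The work goes in short steps, each a Python script; the robot and the scene stay as the last script left them, time stands still between calls to the robot, and variables do not carry over. Pictures are saved under pics/ and viewed, at most 10 in all, crops included, and the job is handed in when it is done.

```bash
mkdir -p pics; ls
python3 - <<'E'
from rig import read_camera,status
import cv2,numpy as np
a=[]
for n in("scene","top"):
    c=read_camera(n);cv2.imwrite(f"pics/{n}0.png",c["img"])
    print(n,c["camera_matrix"].tolist(),c["dist"],np.round(c["cam_to_world"],3).tolist())
s=status.state();print(s["t"],s["position"],s["ee_rot"])
E
```

```text
pics
scene [[411.9582784413651, 0.0, 285.00753349416067], [0.0, 411.9582784413651, 208.00681049210112], [0.0, 0.0, 1.0]] [-0.09988725  0.          0.          0.          0.        ] [[-0.632, 0.628, -0.454, 0.835], [0.775, 0.525, -0.353, 0.271], [0.017, -0.574, -0.818, 0.644], [0.0, 0.0, 0.0, 1.0]]
top [[435.4548684950523, 0.0, 279.9329069295775], [0.0, 435.4548684950523, 207.01633870908705], [0.0, 0.0, 1.0]] [-0.06510847  0.          0.          0.          0.        ] [[0.028, -0.984, 0.173, 0.426], [-1.0, -0.026, 0.016, 0.009], [-0.012, -0.174, -0.985, 0.734], [0.0, 0.0, 0.0, 1.0]]
0.1 [ 0.15263041 -0.60576958  0.23074951] [[ 9.69687753e-01  2.44347183e-01 -3.40332070e-04]
 [ 2.44347408e-01 -9.69687203e-01  1.03609297e-03]
 [-7.68492544e-05 -1.08784592e-03 -9.99999405e-01]]
```

View pics/top0.png

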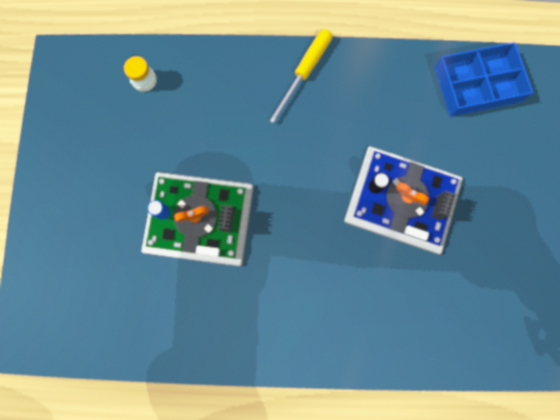

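View pics/scene0.png

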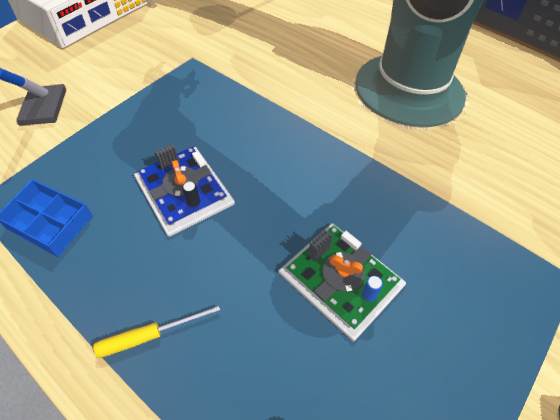

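The green nut is at about (193,214) in the top view, with its capacitor at (155,208) and heat sink at (228,218). In the scene view the nut is at (346,266). Next I'll triangulate these.

```bash
cat > h.py <<'E'
import cv2,numpy as np
from rig import *
def ray(c,p):
    u=cv2.undistortPoints(np.array(p,float).reshape(-1,1,2),c["camera_matrix"],c["dist"])[:,0]
    d=np.c_[u,np.ones(len(u))]@c["cam_to_world"][:3,:3].T
    return c["cam_to_world"][:3,3],d
def plane(c,p,z):
    o,d=ray(c,p); return o+d*((z-o[2])/d[:,2])[:,None]
def blobs(c,lo,hi,amin=30):
    m=cv2.inRange(cv2.cvtColor(c["img"],cv2.COLOR_BGR2HSV),lo,hi)
    n,l,s,g=cv2.connectedComponentsWithStats(m)
    return [(s[i,4],g[i],l==i) for i in range(1,n) if s[i,4]>=amin]
ORANGE=((4,190,120),(14,255,255))
E
python3 - <<'E'
from h import *
for n in("scene","top"):
    c=read_camera(n)
    for a,g,m in blobs(c,*ORANGE):
        p=np.argwhere(m)[:,::-1]; w=plane(c,p,.052)[:,:2]
        e,v=np.linalg.eigh(np.cov(w.T)); (cx,cy),wh,an=cv2.minAreaRect((w*1e3).astype(np.float32))
        print(n,"orange",a,g.round(1),"c52",w.mean(0).round(4),"rect",round(cx,1),round(cy,1),np.round(wh,1),"ang",np.degrees(np.arctan2(v[1,1],v[0,1])).round(1))
    for a,g,m in blobs(c,(45,120,40),(75,255,255),5):
        if a>300: print(n,"green",a,g.round(1))
    m=cv2.inRange(cv2.cvtColor(c["img"],cv2.COLOR_BGR2HSV),(45,120,40),(75,255,255))
    p=cv2.findNonZero(cv2.morphologyEx(m,cv2.MORPH_OPEN,np.ones((3,3))))[:,0]
    w=plane(c,p,.024)[:,:2]; print(n,"board rect",cv2.minAreaRect((w*1e3).astype(np.float32)))
c=read_camera("top"); cv2.imwrite("pics/z.png",cv2.resize(c["img"][160:275,130:265],None,fx=5,fy=5,interpolation=cv2.INTER_CUBIC))
E
```

```text
scene orange 60 [179.  178.7] c52 [ 0.5812 -0.1761] rect 577.7 -176.6 [26.5 19. ] ang 67.0
scene orange 343 [344.8 266.3] c52 [0.5338 0.1624] rect 535.3 163.4 [30.8 51.9] ang 105.9
scene green 992 [316.3 262.6]
scene green 1473 [360.7 295.4]
scene board rect ((532.237060546875, 161.95651245117188), (148.75856018066406, 118.82736206054688), 84.17630767822266)
top orange 87 [416.9 198.7] c52 [ 0.565  -0.1985] rect 567.1 -199.0 [32.2 15.9] ang 90.6
top orange 187 [192.7 214.8] c52 [0.5293 0.1591] rect 528.0 161.2 [20.8 52.6] ang 103.7
top green 1318 [168.8 213.6]
top green 1311 [224.1 217. ]
top board rect ((530.89892578125, 160.19497680664062), (146.6922149658203, 115.61602783203125), 84.16414642333984)
```

View pics/z.png

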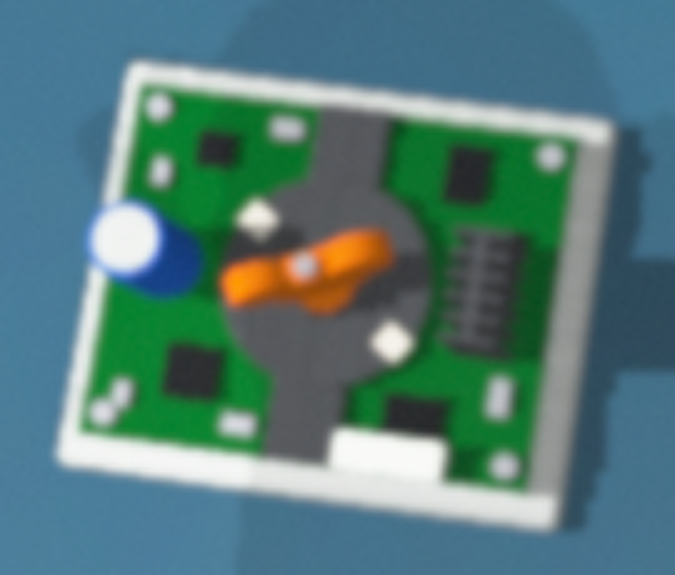

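The enlarged crop shows white marks at crop (258,217) and (392,343). The wings run from (230,285) to (385,245), and the capacitor is on the left. The board's +y points about 84° in world and the wings about 105°, so the joint is near 0.23. I'll move above it and check from close by.

```bash
cat >> h.py <<'E'
def down(deg):  # tool z down, tool y (closing) at world angle deg
    a=np.radians(deg); y=np.array([np.cos(a),np.sin(a),0]); z=np.array([0,0,-1.]); return np.c_[np.cross(y,z),y,z]
E
python3 - <<'E'
from h import *
c=read_camera("top"); print(plane(c,[[130+258/5,160+217/5],[130+392/5,160+343/5],[195,216]],.031).round(4))
best=None
for base in(15,195):
    q=[solve_ik([.531,.1605,z],down(base-d)) for z,d in((.2,0),(.04,0),(.04,30),(.04,62))]
    print(base,[None if x is None else np.round(x,2).tolist() for x in q])
    if all(x is not None for x in q):
        m=max(abs(x[6]) for x in q)
        if best is None or m<best[0]: best=(m,base)
print(best)
arm.move_to([.531,.1605,.2],down(best[1]))
s=status.state();print(s["t"],s["position"])
c=read_camera("wrist");cv2.imwrite("pics/w.png",c["img"])
for a,g,m in blobs(c,*ORANGE,200):
    p=np.argwhere(m)[:,::-1]; w=plane(c,p,.052)[:,:2]
    e,v=np.linalg.eigh(np.cov(w.T)); print(a,g,w.mean(0),cv2.minAreaRect((w*1e3).astype(np.float32)),np.degrees(np.arctan2(v[1,1],v[0,1])))
E
```

```text
[[0.5511 0.1834 0.031 ]
 [0.5105 0.1365 0.031 ]
 [0.5307 0.1598 0.031 ]]
15 [[0.46, 0.54, -1.08, 1.8, 0.53, 1.12, -0.53], [0.34, 0.76, -0.91, 1.9, 0.78, 0.89, -0.71], [0.35, 0.77, -0.93, 1.9, 0.8, 0.9, -1.25], [0.24, 0.69, -0.77, 1.9, 0.65, 0.82, -1.7]]
195 [[0.47, 0.55, -1.08, 1.8, 0.54, 1.13, 2.61], [0.44, 0.87, -1.09, 1.9, 0.94, 1.0, 2.32], [0.44, 0.87, -1.09, 1.9, 0.94, 1.0, 1.8], [0.44, 0.87, -1.09, 1.9, 0.94, 1.0, 1.24]]
(np.float64(1.7012143572078142), 15)
3.3 [0.53127068 0.1597843  0.19988552]
```

View pics/w.png

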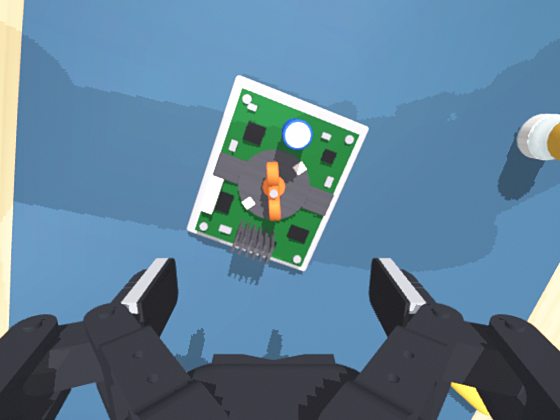

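The wrist view shows the wings at (272,163) to (275,220), nearly parallel to the fingers. The marks are at (300,168) and (248,203). I'll project these and then descend.

Run:
```python
from h import *
c=read_camera("wrist")
mk=plane(c,[[300,168],[248,203]],.031)[:,:2]; print(mk.mean(0))
w=plane(c,[[272,163],[275,220]],.064)[:,:2];d=w[0]-w[1]
print(w,w.mean(0),np.degrees(np.arctan2(d[1],d[0])))
ang=None
for a,g,m in blobs(c,(3,170,120),(20,255,255),150):
    v=plane(c,np.argwhere(m)[:,::-1],.056)[:,:2]; print(a,g,v.mean(0))
    if abs(g[0]-273)<15:
        e,u=np.linalg.eigh(np.cov(v.T)); ang=np.degrees(np.arctan2(u[1,1],u[0,1]))%180; print(ang)
s=status.state();print(s["t"],s["position"])
```

```text
[0.53178793 0.1597604 ]
[[0.52331043 0.18592723]
 [0.5392262  0.13670169]] [0.53126832 0.16131446] 107.91723576354563
209 [554.63157895 141.61244019] [0.75897672 0.26774889]
494 [273.27530364 190.41700405] [0.53117903 0.16078069]
106.70742042745403
3.4 [0.53120996 0.15995918 0.19992987]
```

Run:
```python
from h import *
def show(l):
    s=status.state(); print(l,round(s["t"],2),s["position"].round(4),"yaw",np.degrees(np.arctan2(s["ee_rot"][1,1],s["ee_rot"][0,1])).round(1),"F",s["ft_force"].round(1),"T",s["ft_torque"].round(2),"w",round(s["grip_width"],4),round(s["grip_force"],1)); return s
A=[.5313,.1602]
arm.servo_line(A+[.12],attitude=down(16.5)); show("pre")
print(arm.servo_line(A+[.04],v=.08,guard=10)); show("down")
jaws.close(grip_force=40); s=show("closed")
c=read_camera("wrist");cv2.imwrite("pics/w2.png",c["img"])
```

```text
pre 4.08 [0.5316 0.1606 0.1207] yaw 16.5 F [-0.3  0.4 -0.2] T [-0.01 -0.03  0.01] w 0.0854 0.0
False
down 5.23 [0.5316 0.1603 0.0404] yaw 16.5 F [-0.7  0.2 -0.2] T [-0.03 -0.   -0.01] w 0.0854 0.0
closed 5.91 [0.5315 0.1602 0.0401] yaw 16.5 F [1.2 0.9 3. ] T [-0.11 -0.11 -0.06] w 0.0093 42.8
```

View pics/w2.png

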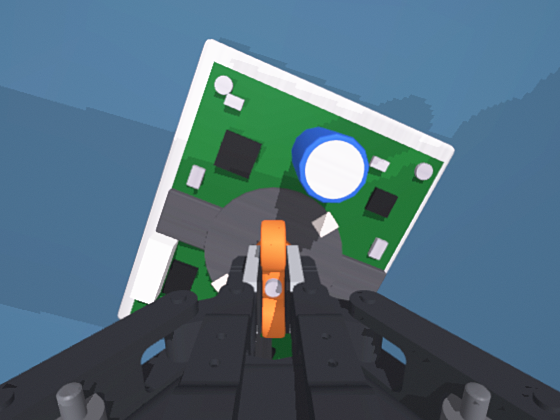

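The grasp is good: the nut is centred between the pads at (273,280). Next I'll turn it clockwise in steps and watch the torque.

Run:
```python
from h import *
A=[.5313,.1602,.04]; y=16.5
while y>-50:
    y-=9 if y>-25 else 3
    arm.move_to(A,down(y)); s=status.state()
    print(y,round(s["t"],2),s["position"].round(4),np.degrees(np.arctan2(s["ee_rot"][1,1],s["ee_rot"][0,1])).round(1),s["ft_force"].round(1),s["ft_torque"].round(2),round(s["grip_width"],4))
    if abs(s["ft_torque"][2])>.6 or np.abs(s["ft_force"]).max()>30: break
c=read_camera("wrist");cv2.imwrite("pics/w3.png",c["img"])
```

```text
7.5 6.22 [0.5315 0.1603 0.0402] 7.7 [ 1.1 -0.4  3.6] [-0.08 -0.21 -0.08] 0.0092
-1.5 6.49 [0.5314 0.1602 0.0401] -1.1 [ 0.5 -1.4  4.6] [-0.16 -0.1  -0.08] 0.0094
-10.5 6.75 [0.5314 0.1603 0.0401] -10.1 [ 0.6 -0.6  6.4] [-0.22 -0.2  -0.11] 0.0089
-19.5 7.01 [0.5314 0.1602 0.0401] -19.0 [ 1.1 -0.7  6.3] [-0.19 -0.11 -0.06] 0.0089
-28.5 7.27 [0.5314 0.1603 0.0401] -28.0 [ 0.9 -0.8  7.9] [-0.16 -0.05 -0.04] 0.0092
-31.5 7.52 [0.5314 0.1603 0.0401] -31.0 [ 0.4 -0.3  7.8] [-0.24 -0.05 -0.04] 0.0093
-34.5 7.77 [0.5314 0.1603 0.0401] -34.0 [ 0.1 -1.   8.4] [-0.21  0.01 -0.07] 0.0091
-37.5 8.02 [0.5314 0.1603 0.0401] -37.0 [ 0.1 -0.4  8.1] [-0.26 -0.02 -0.08] 0.0095
-40.5 8.27 [0.5314 0.1603 0.0401] -40.0 [ 0.1 -0.8  9. ] [-0.13 -0.02 -0.08] 0.0091
-43.5 8.52 [0.5314 0.1603 0.0401] -42.9 [ 0.8 -1.7  8.1] [-0.35 -0.07  0.9 ] 0.0092
```

View pics/w3.png

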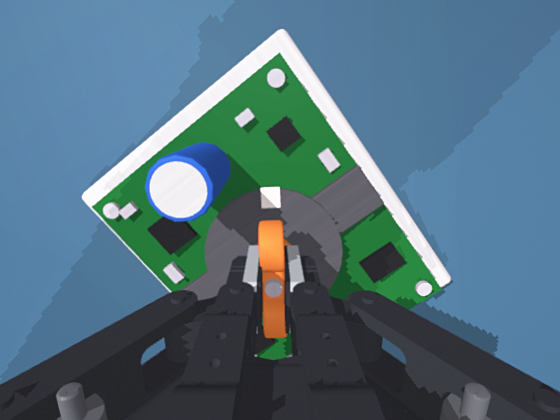

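The stop is reached: torque jumped to 0.9 N m, and the wings line up with the white mark at (270,197). Now I'll release, rise and check.

Run:
```python
from h import *
jaws.gripper_open()
print(arm.servo_line([.5313,.1602,.2],v=.1)); arm.wait(.5)
s=status.state(); print(s["t"],s["position"],s["ft_force"].round(1),s["ft_torque"].round(2))
c=read_camera("wrist")
im=c["img"][100:280,150:400]; cv2.imwrite("pics/w4.png",cv2.resize(im,None,fx=3,fy=3,interpolation=cv2.INTER_CUBIC))
for a,g,m in blobs(c,(3,170,120),(20,255,255),150):
    v=plane(c,np.argwhere(m)[:,::-1],.056)[:,:2]; e,u=np.linalg.eigh(np.cov(v.T)); print(a,g,np.degrees(np.arctan2(u[1,1],u[0,1]))%180)
```

```text
False
11.5417 [0.53130341 0.16019082 0.19998133] [ 1.1  0.  -0.1] [ 0.03  0.06 -0.03]
621 [273.17713366 189.49919485] 49.92748020448208
```

View pics/w4.png

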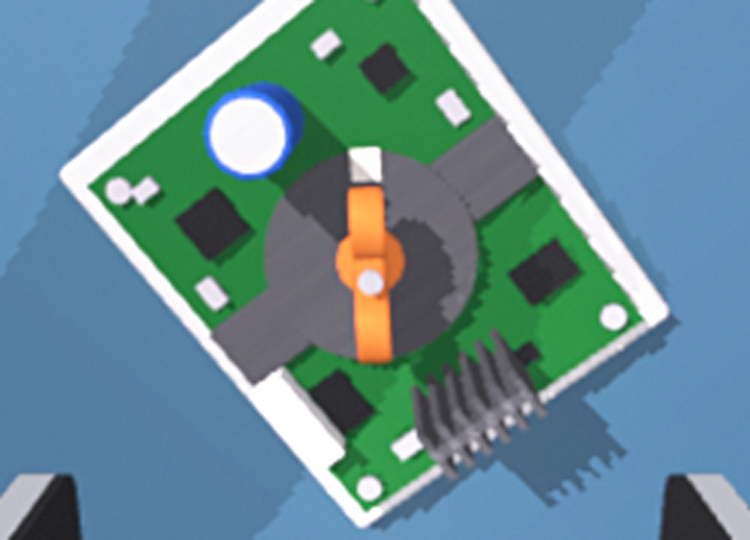

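The wings, (367,190) to (373,360) in the crop, line up with the white mark at (366,163). The measured angle of 49.9° agrees with the expected 50.2°, and the parts stand untouched.

```bash
python3 -c "
from rig import workorder; print(workorder.job_done())"
```

```text
the job is handed in; nothing more can be done
None
```

I turned the green board's wing nut clockwise to its stop, its wings now line up with the white marks, the capacitor, heat sink and blue board's nut were not touched, and the job was handed in at about 11.5 s.

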